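# Find the hidden lock notch with the key

## Robot

A 6-joint arm with a two-finger parallel gripper is mounted at the origin on a cart in front of the work surface, level with it; the furniture and walls round the work are solid. World frame = base frame: x ahead of the robot, y to its left, z up, the work surface at z = 0. Lengths are in mm, angles in rad, forces in N, time in s.
With the tool pointing down it reaches from about 350 to 975 mm from the base axis. Payload 7.1 kg.
Tool frame: the origin (TCP) lies midway between the tips of the shut fingers; the grasp point (between the pads) lies 19 mm behind it (ctrl.grip_depth is the distance from the TCP to the grasp point, in mm); z points along the fingers, y is the line along which they close (so a half turn about z gives the same grasp; the last joint's range is limited). The gripper opens to 88 mm and grips with 3 to 60 N. Pads are 20 mm wide; open, the fingers measure 115 mm over their backs; the gripper's body (75 mm by 178 mm) begins 61 mm behind the grasp point.
Start: joints at [1.222, 0.423, 1.63, -0, 1.089, -0.019], TCP at [202.377, 591.311, 222.675] pointing down, gripper open.
Joint ranges: [-3, 3], [-0.9, 2.11], [0.09, 2.58], [-1.31, 4.45], [0.11, 2.69], [-2.54, 2.54]. Speed limits (rad/s): [2.39, 2.39, 3.01, 3.14, 3.14, 3.14].

## Interface

Orientations are given as a rotation vector (axis times angle).
In Python, from workcell import ctrl, cams gives the robot as it stands.
- The arm moves only by the tool move_arm, never from a script. Its argument "steps" is a list of rows, each a list of 3 entries, a list of its own where there are three numbers: the shift along the tool's x, y, z in units of 25 mm (1.0 is 25 mm), then the turn about the tool's z in units of 5 degrees (1.0 is 5 degrees), then the closure, from 0 (fully open) to 1 (shut). A call has 1 to 20 rows; each row shifts and turns the commanded pose from where the row before left it, along the tool's axes as they then stand; what a row does not reach is not made up. A row lasts 1/12 s, in which the tool goes at most 41.7 mm and 7.16 degrees, less where a joint would pass 70% of its speed; a pose out of reach is approached as far as the arm can. A call is refused whole if a number of a shift passes 1 or a number of a turn 1, either way. A call with a gripper value outside its range is refused whole. The fingers move at their own pace and stop on an object; the grip force is fixed at half the most. Time passes only in rows, so rows that do not move let the fingers close. It gives the time, the measured TCP pose, the force, the opening and the grip force at its end, in the units of the state.
- ctrl.get_obs(): the state, without advancing time (a new reading comes with each control period).
- cams.get_image(name): name is "side" or "top"; returns a dict with "image" (420x560x3 uint8, red, green, blue), "camera_matrix" (3x3 intrinsics, pixels), "xyz" and "rotation" of the camera in the world. Camera axes: x right, y down, z forward; pixel columns grow to the right and rows downward; lengths in mm; the calibration is good to about 2 mm. A picture is of the moment at which its call begins. There is no depth.
- ctrl.close_job(): hands the job in; it is judged then, once.
Trained networks look in the newest picture that a camera, given by its name, has taken for a name from the list of things; names that differ only in an ending like _2 or _b are one class to them, and where a whole thing is asked for, a point or a joint stands for the part that bears it (a point fixed in the world has none). Each returns a list of dicts, best first, with "p" (0 to 1); they miss things now and then, are a little off and sometimes report something else, mostly with a low value. They report only what shows in the picture. A call takes as long as a camera call.
- cams.boxes_of(camera, thing): "rect" ([centre column, centre row, width, height] in pixels, round what is visible of it).
- cams.cut_out(camera, thing): "pixels" (420x560 bool, what is visible of it) and "rect" ([centre column, centre row, width, height] in pixels, round what is visible of it).
The state is a dict: "t": time; "qpos": joint angles; "qvel": joint speeds; "joint_torque": joint torques, N m; "ee_pos": TCP position; "orientation": TCP orientation; "ft_force": force on the tool from outside, world axes, zero at the start; "moment": the same for the moment, N m; "width": finger opening in mm; "grasp_force": force on a finger pad.
Only numpy, scipy, OpenCV 4.12 (cv2) and the standard library are available. Lean on these libraries where they do the work, as an engineer would, in place of code of your own. Each camera call takes 0.05 s, during which the arm holds its last target. There are 200 camera calls.

## Task

Lock the slide rail for transport with the steel L-shaped lock key: hold it upright by its stem, reach its toe in under the rail's hood and set the tooth down lightly on the hidden lock bar at either end of the open window. Keep the tooth down on the bar and drag it gently along until it drops into the notch, which may be anywhere in the middle, stop there, and leave the key standing upright and fully seated with your hand off it. Never force the key against the rail (well under 25 N) and leave everything else where it is.

Things in the scene. Friction and masses are not known exactly. Their poses are not given: they have to be found in the camera images.
- lock_key: loose plain steel L-shaped key, 0.15 kg, standing upright on the case top. Origin: under the stem, in the plane of its heel's and tooth's undersides; z up, x along the toe (mm): stem x -8..8, y -7..7, to z 95; heel x -14..9, y -12..12, z 0..6; toe bar to x 60, y -5..5, z 6..13; tooth x 50..60, y -4..4, z 0..6. Key x must point along the rail's x.
- key_stem (a point): where to grip the key: on the stem's axis, 75 mm above its underside; the stem is 14 mm wide across the key's y and 16 mm along x; 15 mm up or down also serves
- key_tooth (a point): centre of the tooth's tip: x = 55, y = 0, z = 0 mm in the key's frame; same axes
- lock_rail: fixed aluminium rail, 95 (x) by 220 (y) by 42 mm, open front to its -x. Origin: mid-length, on the case top. Base plate x -45..50, top z 12. Hood x -15..50, underside z 38, top z 42 (screw heads on the ends to 45). Window under the hood: y -50..50 between solid end blocks; wall behind at x 44. The black lock bar in it begins at x -14 and does not move; flat top at z 18.
- bar_top (a point): middle of the lock bar's flat top (rail x 27, y 0, z 18 mm); rail axes. The bar has one notch, hidden by the hood and not measured: x 16..38, 12 mm wide in y, 6 mm deep to the base plate at z 12, steep walls, centre anywhere in y -28..28. A tooth set down at y 36 to 44 or -36 to -44 meets plain bar.
- key_end (a point): on the base plate in front of the bar (rail x -28, y 0, z 12 mm): with the key's origin at this x the tooth is mid-notch in x (5 mm either way is fine). The key's y in the rail is the unknown one. Seated, tooth and heel stand on the base plate, 6 mm lower than with the tooth on the bar, and the key stands by itself.
- tape_roll: bystander, leave it: roll of grey tape lying flat, 58x55x19 mm
- tip_jar: bystander, leave it: small screw-lid jar, 33x34x22 mm
- belt_pack: bystander, leave it: black radio belt pack lying flat, 164x60x21 mm with its aerial
- pump_bottle: bystander, leave it: white pump bottle, 73x67x148 mm, beyond the rail on the left
- screwdriver: bystander, leave it: small screwdriver lying flat, 134x19x17 mm, long axis its x
- top_box: bystander, leave it: small closed carton, 66x98x36 mm

How it is judged:
By the outcome, as a careful person would: the job done as asked, in the order asked, and still so for the second after the job is handed in, with the robot touching nothing.
It also fails if it takes over 64 s, if anything falls off the work surface, if the arm or the gripper's body presses on something with over 40 N, if the wrist force passes 120 N, or if a joint passes its speed limit or range.

## Working session

There is one attempt and no reset: what is moved stays moved. The work goes in short steps, Python scripts to look and compute and a tool call to move; the robot and the scene stay as the last step left them, time stands still between calls to the robot, and variables do not carry over. Pictures are saved under pics/ and viewed, at most 10 in all, crops included, and the job is handed in when it is done.

Besides the shell and the picture viewer there is one more tool, called after "Emit:" by a JSON object that holds its "method" and its "body". move_arm: Moves the arm, as the interface text tells. Its arguments: {"type":"object","properties":{"steps":{"type":"array"}},"required":["steps"]}

```bash
mkdir -p pics
cat > h.py <<'E'
import numpy as np, cv2
from workcell import ctrl, cams
def save(n,f):
    d=cams.get_image(n); cv2.imwrite('pics/'+f,d['image'][:,:,::-1]); return d
def px(d,p):
    R=np.array(d['rotation']);c=R.T@(np.array(p,float)-np.array(d['xyz']));k=np.array(d['camera_matrix'])@c;return k[:2]/k[2]
def ray(d,u,v,z):
    R=np.array(d['rotation']);r=R@np.linalg.inv(np.array(d['camera_matrix']))@np.array([u,v,1.]);o=np.array(d['xyz']);return o+r*(z-o[2])/r[2]
E
python3 - <<'E'
from h import *
np.set_printoptions(precision=2,suppress=True)
for n in('side','top'):
    d=save(n,n+'1.png'); print(n,np.array(d['xyz']),np.array(d['rotation']).tolist(),d['camera_matrix'])
    for t in('lock_key','lock_rail','pump_bottle','belt_pack','top_box'):
        for r in cams.cut_out(n,t)[:2]:
            c,_=cv2.findContours(r['pixels'].astype(np.uint8),0,2);c=max(c,key=cv2.contourArea)
            print(t,round(r['p'],2),np.round(r['rect'],1),cv2.approxPolyDP(c,2,True)[:,0].tolist())
print(ctrl.get_obs())
E
```

```text
side [ 519.51 -569.94  412.61] [-1.9689125781627834, 0.0007289643671058415, 0.004514967032901198] [[421.17   0.   283.62]
 [  0.   421.17 213.73]
 [  0.     0.     1.  ]]
lock_key 0.78 [240.  327.2  50.6  79. ] [[221, 290], [218, 293], [218, 314], [222, 333], [216, 348], [226, 354], [236, 351], [257, 364], [262, 364], [263, 356], [235, 341], [232, 293]]
lock_rail 0.95 [328.8 236.3  48.8  64.2] [[321, 206], [317, 218], [306, 220], [304, 265], [317, 268], [352, 268], [355, 250], [347, 211], [344, 207]]
pump_bottle 0.88 [323.4 174.2  27.7  48.8] [[313, 148], [311, 150], [319, 150], [325, 154], [313, 177], [313, 198], [320, 202], [330, 202], [333, 199], [336, 180], [327, 157], [329, 149]]
belt_pack 0.64 [234.6 214.8  27.9  26.7] [[248, 201], [228, 202], [223, 215], [224, 221], [230, 225], [247, 225]]
top_box 0.98 [290.  199.3  26.6  28. ] [[274, 188], [274, 198], [281, 211], [304, 208], [304, 196], [297, 186]]
top [431.07 231.14 907.72] [-2.187352112416834, 2.189118903827846, -0.10368008646763352] [[392.42   0.   277.85]
 [  0.   392.42 213.94]
 [  0.     0.     1.  ]]
lock_key 0.91 [417
[... 672 characters left out ...]

belt_pack 0.65 [192.2 261.4  66.8  33.2] [[223, 249], [219, 245], [177, 247], [173, 253], [168, 253], [175, 256], [175, 263], [168, 267], [179, 273], [220, 271], [223, 269]]
top_box 0.94 [160.2 204.6  46.5  37.3] [[182, 185], [175, 183], [138, 190], [136, 196], [141, 218], [147, 221], [184, 212]]
{'t': 0.6, 'qpos': array([ 1.22,  0.42,  1.63, -0.  ,  1.09, -0.02]), 'qvel': array([-0., -0.,  0.,  0.,  0., -0.]), 'joint_torque': array([ -0.  , -54.43, -27.39,   0.06,   0.02,  -0.  ]), 'ee_pos': array([202.39, 591.31, 222.7 ]), 'orientation': array([0.52, 3.1 , 0.  ]), 'ft_force': array([0.04, 0.28, 1.17]), 'moment': array([-0.02,  0.01, -0.01]), 'grasp_force': 0.0, 'width': 87.98592476695886}
```

View pics/top1.png

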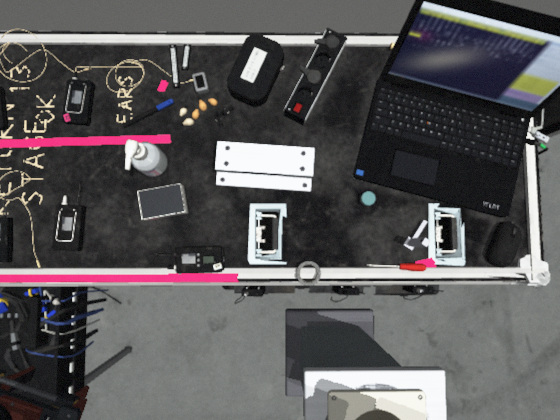

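View pics/side1.png

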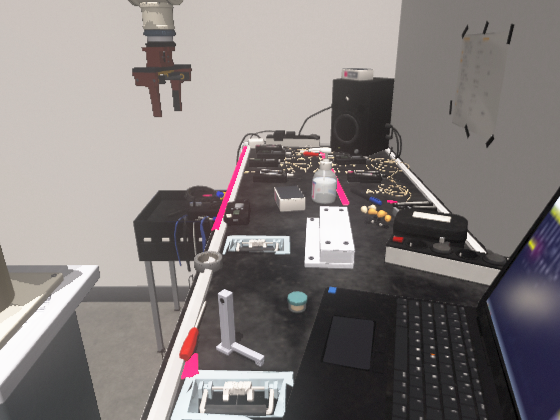

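The top view shows the rail at about (265,165), with its open front facing down the image (towards the robot). The key stands at about (417,235) with its toe pointing up and right. The side view agrees: stem at (226,320), toe ending at (260,360). Next I fit both models to both views.

```bash
cat > fit.py <<'E'
from h import *
from scipy.optimize import minimize
from scipy.spatial.transform import Rotation as Ro
KEY=[(-8,8,-7,7,0,95),(-14,9,-12,12,0,6),(0,60,-5,5,6,13),(50,60,-4,4,0,6)]
RAIL=[(-45,50,-110,110,0,12),(-15,50,-110,110,12,42)]
def grab(n):
    d=cams.get_image(n)
    R=np.array(d['rotation']); 
    d['rotation']=Ro.from_rotvec(R).as_matrix() if R.shape==(3,) else R
    return d
def corners(b):return np.array([[x,y,z] for x in b[:2] for y in b[2:4] for z in b[4:]],float)
def world(p,P,z=0):
    c,s=np.cos(p[2]),np.sin(p[2]);return P@np.array([[c,-s,0],[s,c,0],[0,0,1]]).T+[p[0],p[1],z]
def proj(d,P):
    q=(P-np.array(d['xyz']))@d['rotation']@np.array(d['camera_matrix']).T;return q[:,:2]/q[:,2:]
S=4
def render(d,p,M,z=0):
    m=np.zeros((420*S,560*S),np.uint8)
    for b in M:
        h=cv2.convexHull(((proj(d,world(p,corners(b),z))+.5)*S).astype(np.float32));cv2.fillConvexPoly(m,np.round(h).astype(np.int32),1)
    return m
def fit(ds,masks,M,p0,z=0):
    ms=[cv2.resize(m.astype(np.uint8),None,fx=S,fy=S,interpolation=0) for m in masks]
    def cost(p):
        s=0
        for d,m in zip(ds,ms):
            r=render(d,[p[0],p[1],p[2]/50],M,z);s+=1-(r&m).sum()/(r|m).sum()
        return s
    best=None
    for k in range(3):
        r=minimize(cost,best.x if best else [p0[0],p0[1],p0[2]*50],method='Nelder-Mead',options=dict(initial_simplex=None if 0 else np.array(best.x if best else [p0[0],p0[1],p0[2]*50])+np.array([[0,0,0],[8,0,0],[0,8,0],[0,0,8.]])/(k+1),xatol=.05,fatol=1e-4))
        best=r
    return [best.x[0],best.x[1],best.x[2]/50],best.fun
E
cat > a.py <<'E'
from fit import *
np.set_printoptions(precision=2,suppress=True)
ds=[grab('side'),grab('top')]
def ray0(d,u,v,z):
    r=d['rotation']@np.linalg.inv(np.array(d['camera_matrix']))@np.array([u,v,1.]);o=np.array(d['xyz']);return o+r*(z-o[2])/r[2]
print('key guess',ray0(ds[1],412,242,0),'rail',ray0(ds[1],264,165,20))
out=[]
for t,M,g in(('lock_key',KEY,ray0(ds[1],412,240,0)),('lock_rail',RAIL,ray0(ds[1],264,165,20))):
    ms=[cams.cut_out(n,t)[0]['pixels'] for n in('side','top')]
    th=[]
    for d,m in zip(ds,ms):
        gray=d['image'].min(2); near=cv2.dilate(m.astype(np.uint8),np.ones((7,7)))>0
        v=gray[near]; T=cv2.threshold(v.reshape(-1,1),0,255,cv2.THRESH_OTSU)[0]; q=(near&(gray>T)).astype(np.uint8)
        if t=='lock_rail': q=cv2.morphologyEx(q,cv2.MORPH_CLOSE,np.ones((9,9)))
        th.append(q)
    for nm,mm in(('net',ms),('thr',th)):
        p,c=fit(ds,mm,M,[g[0],g[1],-.5 if t=='lock_key' else -.05]);print(t,nm,np.array(p),np.degrees(p[2]),c)
        for i,n in enumerate(('side','top')): 
            p1,c1=fit([ds[i]],[mm[i]],M,p); print('   ',n,np.array(p1),np.degrees(p1[2]),c1)
    out.append((p,M))
tiles=[]
for i,d in enumerate(ds):
    im=cv2.resize(d['image'][:,:,::-1],None,fx=S,fy=S,interpolation=cv2.INTER_CUBIC)
    for p,M in out:
        for b in M:
            C=((proj(d,world(p,corners(b)))+.5)*S).astype(int)
            for a in range(8):
                for e in range(a+1,8):
                    if bin(a^e).count('1')==1: cv2.line(im,tuple(map(int,C[a])),tuple(map(int,C[e])),(0,255,0) ,1)
        c=(proj(d,world(p,np.array([[10,0,30.]])))[0]*S).astype(int)
        x0=max(c[0]-200,0);y0=max(c[1]-150,0); w=400;h=300
        q=im[y0:y0+h,x0:x0+w]; tiles.append(cv2.copyMakeBorder(q,0,h-q.shape[0],0,w-q.shape[1],0))
cv2.imwrite('pics/fit1.png',np.vstack([np.hstack(tiles[:2]),np.hstack(tiles[2:])]))
o=ctrl.get_obs(); print(Ro.from_rotvec(o['orientation']).as_matrix())
E
python3 a.py
```

```text
key guess [437.88 -93.99   0.  ] rail [614.13 249.02  20.  ]
lock_key net [438.36 -87.66  -0.59] -33.840634815284574 0.23292805038423103
    side [437.52 -86.4   -0.59] -33.962942224379 0.07049096090064
    top [438.86 -87.94  -0.6 ] -34.15326399760487 0.14686131386861312
lock_key thr [437.72 -88.34  -0.57] -32.90332110386978 0.9553792424085432
    side [437.38 -85.47  -0.6 ] -34.389272149379785 0.3528056065095715
    top [437.28 -91.01  -0.55] -31.684936766009493 0.5443571027512633
lock_rail net [608.76 249.96  -0.07] -4.2261611597620625 0.07156967771009282
    side [608.18 252.66  -0.07] -3.950090221220548 0.03668701038440514
    top [609.04 249.44  -0.07] -3.876509727231106 0.021065058458737518
lock_rail thr [608.7  249.07  -0.08] -4.311729983447843 0.0657559200068849
    side [608.87 253.79  -0.07] -4.270951583170962 0.03145274065243808
    top [608.84 248.47  -0.07] -3.7765788337368607 0.01819085487077532
[[-0.95  0.32  0.  ]
 [ 0.32  0.95  0.  ]
 [-0.    0.   -1.  ]]
```

View pics/fit1.png

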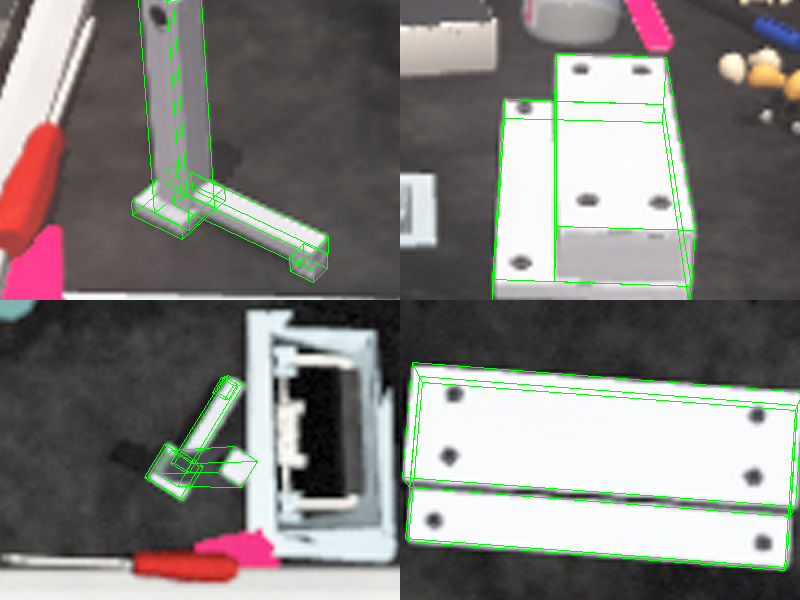

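The overlay fits both objects. The key stem is at about (437.5, -87) with yaw -34°, and the rail is at (608.8, 249.5) with yaw -4.1°. The key fit agrees across both views to about 1–2 mm.

```bash
cat > go.py <<'E'
import sys
from h import *
from scipy.spatial.transform import Rotation as Ro
np.set_printoptions(precision=3,suppress=True)
x,y,z,yaw=map(float,sys.argv[1:5])  # yaw: key yaw; tool y = key y
o=ctrl.get_obs();R=Ro.from_rotvec(o['orientation']).as_matrix()
cur=np.degrees(np.arctan2(R[1,1],R[0,1]))-90
dt=-(yaw-cur); R2=R@Ro.from_euler('z',dt,degrees=True).as_matrix()
print('tilt',R[2,2],'key yaw now',cur,'turn units',dt/5,'t',o['t'],'pos',o['ee_pos'],'f',o['ft_force'],'w',o['width'],o['grasp_force'])
D=np.array([x,y,z])-o['ee_pos'];print('shift units after turn',R2.T@D/25,' before turn',R.T@D/25)
E
python3 go.py 437.5 -87 150 -34
```

```text
tilt -0.9999999983149087 key yaw now -18.89323810120608 turn units 3.021352379758784 t 0.9 pos [202.365 591.332 222.709] f [-0.25  -0.159  0.728] w 87.57329882871488 0.0
shift units after turn [-22.97  -17.235   2.907]  before turn [-17.685 -22.626   2.907]
```

Emit:
{"method": "move_arm", "body": {"steps": [[[0, 0, 0], 0.76, 0.2], [[0, 0, 0], 0.76, 0.3], [[0, 0, 0], 0.76, 0.4], [[0, 0, 0], 0.74, 0.4], [[-0.4, -0.3, 0], 0, 0.4], [[-0.8, -0.6, 0], 0, 0.4], [[-0.96, -0.72, 0], 0, 0.4], [[-0.96, -0.72, 0], 0, 0.4], [[-0.96, -0.72, 0], 0, 0.4], [[-0.96, -0.72, 0], 0, 0.4], [[-0.96, -0.72, 0], 0, 0.4], [[-0.96, -0.72, 0], 0, 0.4], [[-0.96, -0.72, 0], 0, 0.4], [[-0.96, -0.72, 0], 0, 0.4], [[-0.96, -0.72, 0], 0, 0.4], [[-0.96, -0.72, 0], 0, 0.4], [[-0.96, -0.72, 0], 0, 0.4], [[-0.96, -0.72, 0], 0, 0.4], [[-0.96, -0.72, 0], 0, 0.4], [[-0.96, -0.72, 0], 0, 0.4]]}}

```text
t: 2.57
ee_pos: [352.0, 157.1, 222.8]
orientation: [0.915, 3.005, 0.0]
ft_force: [0.9, 0.1, 0.5]
width: 52.8
grasp_force: 0.0
```

Emit:
{"method": "move_arm", "body": {"steps": [[[-0.96, -0.72, 0.2], 0, 0.4], [[-0.96, -0.72, 0.4], 0, 0.4], [[-0.96, -0.72, 0.5], 0, 0.4], [[-0.96, -0.72, 0.5], 0, 0.4], [[-0.96, -0.72, 0.5], 0, 0.4], [[-0.96, -0.72, 0.4], 0, 0.4], [[-0.96, -0.72, 0.3], 0, 0.4], [[-0.5, -0.37, 0.1], 0, 0.4], [[-0.2, -0.1, 0], 0, 0.4], [[0, 0, 0], 0, 0.4]]}}

```text
t: 3.4
ee_pos: [429.0, -59.9, 150.2]
orientation: [-0.92, -3.004, 0.0]
ft_force: [0.7, -0.1, -0.0]
width: 52.6
grasp_force: 0.0
```

```bash
python3 go.py 437.5 -87 56 -34
```

```text
tilt -0.999999999002035 key yaw now -34.055919630315096 turn units -0.0111839260630191 t 3.4 pos [429.022 -59.881 150.189] f [ 0.681 -0.111 -0.019] w 52.57727472289944 0.0
shift units after turn [-0.888 -0.71   3.768]  before turn [-0.888 -0.709  3.768]
```

Emit:
{"method": "move_arm", "body": {"steps": [[[-0.44, -0.35, 0], 0, 0.4], [[-0.44, -0.35, 0], 0, 0.4], [[0, 0, 0.4], 0, 0.4], [[0, 0, 0.7], 0, 0.4], [[0, 0, 0.8], 0, 0.4], [[0, 0, 0.8], 0, 0.4], [[0, 0, 0.6], 0, 0.4], [[0, 0, 0.35], 0, 0.4], [[0, 0, 0.1], 0, 0.4], [[0, 0, 0], 0, 0.4], [[0, 0, 0], 0, 0.4]]}}

```text
t: 4.32
ee_pos: [437.7, -85.3, 56.8]
orientation: [0.917, 3.004, 0.0]
ft_force: [0.4, -0.5, -0.2]
width: 52.9
grasp_force: 0.0
```

```bash
python3 go.py 437.5 -87 56 -34
cat > z.py <<'E'
import sys
from fit import *
f=sys.argv[1];c=[float(a) for a in sys.argv[2:5]];t=[]
for n in('side','top'):
    d=grab(n);im=cv2.resize(d['image'][:,:,::-1],None,fx=4,fy=4,interpolation=cv2.INTER_CUBIC)
    q=(proj(d,np.array([c]))[0]*4).astype(int);x0=max(q[0]-200,0);y0=max(q[1]-200,0);k=im[y0:y0+400,x0:x0+400]
    t.append(cv2.copyMakeBorder(k,0,400-k.shape[0],0,400-k.shape[1],0))
cv2.imwrite('pics/'+f,np.hstack(t))
E
python3 z.py grip.png 437 -87 60
```

```text
tilt -0.9999998820396956 key yaw now -33.96361015187553 turn units 0.007277969624894354 t 4.3167 pos [437.745 -85.282  56.847] f [ 0.43  -0.467 -0.187] w 52.880474982228364 0.0
shift units after turn [-0.03  -0.062  0.034]  before turn [-0.03  -0.062  0.034]
```

View pics/grip.png

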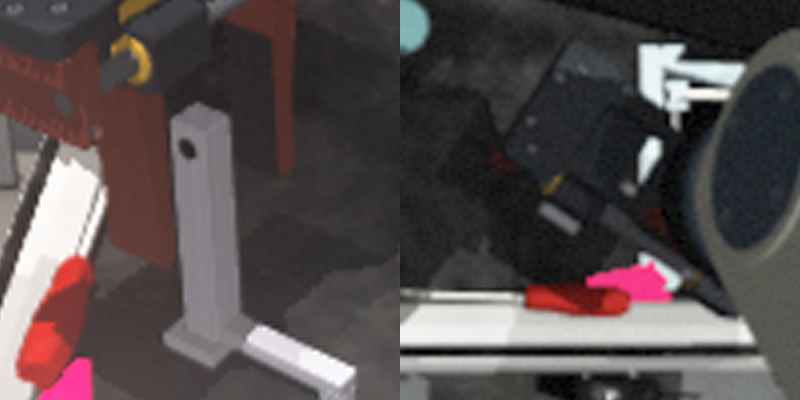

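The side crop shows the stem (x≈205) midway between the near finger (≈140) and the far finger (≈285). I can close on it.

Emit:
{"method": "move_arm", "body": {"steps": [[[-0.03, -0.06, 0.03], 0, 0.5], [[0, 0, 0], 0, 0.65], [[0, 0, 0], 0, 0.75], [[0, 0, 0], 0, 0.8], [[0, 0, 0], 0, 0.9], [[0, 0, 0], 0, 1], [[0, 0, 0], 0, 1], [[0, 0, 0], 0, 1], [[0, 0, 0], 0, 1], [[0, 0, 0], 0, 1]]}}

```text
t: 5.25
ee_pos: [437.4, -87.3, 55.7]
orientation: [0.918, 3.004, -0.0]
ft_force: [-0.4, 0.2, 0.5]
width: 14.0
grasp_force: 30.0
```

```bash
python3 go.py 437.5 -87 156 -4.1;  python3 - <<'E'
import numpy as np
from fit import world
for y in (40,-40): print(world([608.8,249.5,np.radians(-4.1)],np.array([[-28,y,0.],[-110,y,0]])))
E
```

```text
tilt -0.9999999996054887 key yaw now -33.996477326794846 turn units -5.979295465358969 t 5.25 pos [437.377 -87.329  55.694] f [-0.404  0.176  0.467] w 14.044086888280637 29.997967779636383
shift units after turn [-0.004  0.013 -4.012]  before turn [ 0.003  0.014 -4.012]
[[583.73155585 291.39955976   0.        ]
 [501.94141165 297.26235019   0.        ]]
[[578.0117603  211.60429712   0.        ]
 [496.2216161  217.46708756   0.        ]]
```

Emit:
{"method": "move_arm", "body": {"steps": [[[0, 0, -0.2], 0, 1], [[0, 0, -0.5], 0, 1], [[0, 0, -0.7], 0, 1], [[0, 0, -0.7], 0, 1], [[0, 0, -0.6], 0, 1], [[0, 0, -0.4], 0, 1], [[0, 0, -0.1], 0, 1], [[0, 0, 0], -0.5, 1], [[0, 0, 0], -0.9, 1], [[0, 0, 0], -0.9, 1], [[0, 0, 0], -0.9, 1], [[0, 0, 0], -0.9, 1], [[0, 0, 0], -0.9, 1], [[0, 0, 0], -0.7, 1], [[0, 0, 0], -0.28, 1], [[0, 0, 0], 0, 1]]}}

```text
t: 6.58
ee_pos: [436.9, -87.2, 135.2]
orientation: [-0.112, -3.139, -0.0]
ft_force: [-0.1, 0.6, -2.0]
width: 14.0
grasp_force: 30.0
```

Emit:
{"method": "move_arm", "body": {"steps": [[[-0.04, 0.3, 0], 0, 1], [[-0.1, 0.6, 0], 0, 1], [[-0.13, 0.8, 0], 0, 1], [[-0.15, 0.9, 0], 0, 1], [[-0.15, 0.95, 0], 0, 1], [[-0.15, 0.95, 0], 0, 1], [[-0.15, 0.95, 0], 0, 1], [[-0.15, 0.95, 0], 0, 1], [[-0.15, 0.95, 0], 0, 1], [[-0.15, 0.95, 0], 0, 1], [[-0.15, 0.95, 0], 0, 1], [[-0.15, 0.9, 0], 0, 1], [[-0.13, 0.8, 0], 0, 1], [[-0.1, 0.7, 0], 0, 1], [[-0.08, 0.5, 0], 0, 1], [[-0.05, 0.2, 0], 0, 1], [[0, 0, 0], 0, 1], [[0, 0, 0], 0, 1]]}}

```text
t: 8.08
ee_pos: [508.3, 216.8, 135.4]
orientation: [-0.112, -3.139, 0.001]
ft_force: [0.8, -0.1, -2.0]
width: 13.8
grasp_force: 30.0
```

```bash
python3 go.py 506.2 216.7 78.2 -4.1
cat > ov.py <<'E'
import sys
from fit import *
# overlay key at TCP pose & rail
o=ctrl.get_obs();R=Ro.from_rotvec(o['orientation']).as_matrix();p=o['ee_pos'];yaw=np.arctan2(R[1,1],R[0,1])-np.pi/2
L=[([p[0],p[1],yaw],KEY,p[2]-55.7),([608.8,249.5,np.radians(-4.1)],RAIL,0)]
t=[]
for n in('side','top'):
    d=grab(n);im=cv2.resize(d['image'][:,:,::-1],None,fx=4,fy=4,interpolation=cv2.INTER_CUBIC)
    for q,M,z in L:
        for b in M:
            C=((proj(d,world(q,corners(b),z))+.5)*4).astype(int)
            for a in range(8):
                for e in range(a+1,8):
                    if bin(a^e).count('1')==1: cv2.line(im,tuple(map(int,C[a])),tuple(map(int,C[e])),(0,255,0),1)
    q=(proj(d,np.array([[p[0]+30,p[1],p[2]-30]]))[0]*4).astype(int);x0=max(q[0]-200,0);y0=max(q[1]-200,0);k=im[y0:y0+400,x0:x0+400]
    t.append(cv2.copyMakeBorder(k,0,400-k.shape[0],0,400-k.shape[1],0))
cv2.imwrite('pics/'+sys.argv[1],np.hstack(t))
E
python3 ov.py pre.png
```

```text
tilt -0.9999996037391189 key yaw now -4.099994852034413 turn units 1.0295931172521477e-06 t 8.0833 pos [508.345 216.77  135.418] f [ 0.784 -0.095 -1.952] w 13.839887866564766 29.997029900550842
shift units after turn [ 0.084 -0.008  2.289]  before turn [ 0.084 -0.008  2.289]
```

View pics/pre.png

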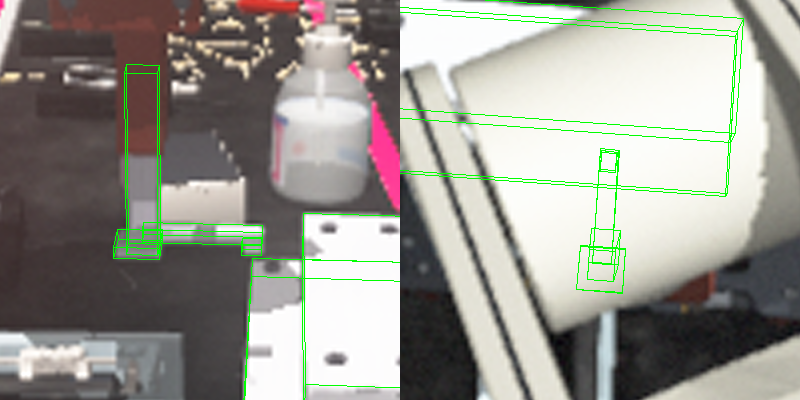

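The side crop shows the key upright in the gripper, with its toe on the drawn model to about 1 mm. The arm hides the top view. I'm lowering to insertion height next.

Emit:
{"method": "move_arm", "body": {"steps": [[[0.04, 0, 0.2], 0, 1], [[0.04, 0, 0.5], 0, 1], [[0, 0, 0.6], 0, 1], [[0, 0, 0.5], 0, 1], [[0, 0, 0.35], 0, 1], [[0, 0, 0.15], 0, 1], [[0, 0, 0], 0, 1], [[0, 0, 0], 0, 1], [[0, 0, 0], 0, 1]]}}

```text
t: 8.93
ee_pos: [507.2, 217.4, 78.7]
orientation: [0.112, 3.139, 0.001]
ft_force: [-0.1, 0.6, -1.9]
width: 13.8
grasp_force: 30.0
```

```bash
python3 go.py 578.0 211.6 77.7 -4.1
```

```text
tilt -0.9999995765690286 key yaw now -4.102625525269929 turn units -0.0005251050539857971 t 8.9333 pos [507.242 217.402  78.677] f [-0.09   0.571 -1.902] w 13.752353007942645 29.996932446956635
shift units after turn [-2.84  -0.029  0.041]  before turn [-2.84  -0.029  0.041]
```

Emit:
{"method": "move_arm", "body": {"steps": [[[-0.15, 0, 0.02], 0, 1], [[-0.25, 0, 0], 0, 1], [[-0.25, 0, 0], 0, 1], [[-0.25, 0, 0], 0, 1], [[-0.2, 0, 0], 0, 1], [[-0.15, 0, 0], 0, 1], [[-0.05, 0, 0], 0, 1], [[0, 0, 0], 0, 1]]}}

```text
t: 9.6
ee_pos: [539.5, 214.9, 77.6]
orientation: [-0.113, -3.14, 0.0]
ft_force: [0.6, -0.4, -1.7]
width: 14.0
grasp_force: 30.0
```

Emit:
{"method": "move_arm", "body": {"steps": [[[-0.15, 0, 0], 0, 1], [[-0.25, 0, 0], 0, 1], [[-0.25, 0, 0], 0, 1], [[-0.25, 0, 0], 0, 1], [[-0.25, 0, 0], 0, 1], [[-0.2, 0, 0], 0, 1], [[-0.15, 0, 0], 0, 1], [[-0.04, 0, 0], 0, 1], [[0, 0, 0], 0, 1], [[0, 0, 0], 0, 1]]}}

```text
t: 10.43
ee_pos: [577.4, 212.1, 77.5]
orientation: [-0.112, -3.139, 0.0]
ft_force: [-0.2, -0.1, -1.3]
width: 14.2
grasp_force: 30.0
```

```bash
python3 go.py 578.0 211.6 73.7 -4.1; python3 ov.py ins.png
```

```text
tilt -0.9999998819336252 key yaw now -4.099597611132552 turn units 8.047777348956231e-05 t 10.4333 pos [577.35  212.096  77.531] f [-0.208 -0.08  -1.301] w 14.168152665210622 29.997103214263916
shift units after turn [-0.027 -0.018  0.153]  before turn [-0.027 -0.018  0.153]
```

View pics/ins.png

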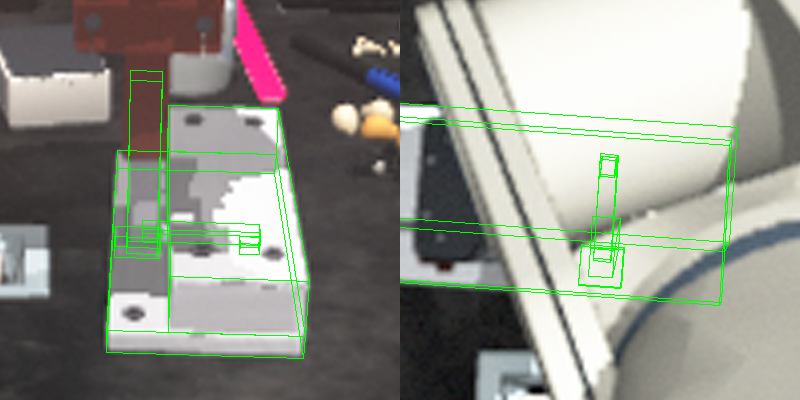

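The key is in under the hood at rail y≈-40 with no contact force. I'll lower it in small steps until the tooth touches the bar.

Emit:
{"method": "move_arm", "body": {"steps": [[[-0.02, 0, 0.04], 0, 1], [[0, 0, 0.04], 0, 1], [[0, 0, 0.02], 0, 1], [[0, 0, 0.01], 0, 1], [[0, 0, 0], 0, 1], [[0, 0, 0], 0, 1]]}}

```text
t: 11.03
ee_pos: [578.1, 212.2, 74.9]
orientation: [-0.112, -3.14, 0.0]
ft_force: [0.3, -0.7, -1.3]
width: 13.9
grasp_force: 30.0
```

Emit:
{"method": "move_arm", "body": {"steps": [[[0, 0, 0.01], 0, 1], [[0, 0, 0.01], 0, 1], [[0, 0, 0], 0, 1], [[0, 0, 0], 0, 1]]}}

```text
t: 11.37
ee_pos: [578.1, 212.1, 74.4]
orientation: [0.112, 3.14, -0.0]
ft_force: [0.4, 1.2, -1.4]
width: 14.1
grasp_force: 30.0
```

Emit:
{"method": "move_arm", "body": {"steps": [[[0, 0, 0.01], 0, 1], [[0, 0, 0.01], 0, 1], [[0, 0, 0], 0, 1], [[0, 0, 0], 0, 1]]}}

```text
t: 11.7
ee_pos: [578.1, 212.2, 73.9]
orientation: [-0.112, -3.14, 0.0]
ft_force: [0.2, 0.6, -1.6]
width: 14.0
grasp_force: 30.0
```

Emit:
{"method": "move_arm", "body": {"steps": [[[0, 0, 0.01], 0, 1], [[0, 0, 0.01], 0, 1], [[0, 0, 0], 0, 1], [[0, 0, 0], 0, 1]]}}

```text
t: 12.03
ee_pos: [578.1, 212.2, 73.7]
orientation: [0.112, 3.139, 0.0]
ft_force: [-1.1, 0.2, 1.9]
width: 14.0
grasp_force: 30.0
```

Contact at TCP z 73.7, as predicted (73.7), with about 3 N on the bar. The notch can't begin before y≈-34, so I'll drag the plain stretch first.

Emit:
{"method": "move_arm", "body": {"steps": [[[0, 0, 0.01], 0, 1], [[0, 0.03, 0], 0, 1], [[0, 0.04, 0], 0, 1], [[0, 0.05, 0], 0, 1], [[0, 0.05, 0], 0, 1], [[0, 0.04, 0], 0, 1], [[0, 0.03, 0], 0, 1], [[0, 0, 0], 0, 1]]}}

```text
t: 12.7
ee_pos: [579.1, 218.2, 73.5]
orientation: [0.112, 3.138, 0.0]
ft_force: [-2.2, -3.6, 4.5]
width: 14.0
grasp_force: 30.0
```

Emit:
{"method": "move_arm", "body": {"steps": [[[0, 0.03, 0], 0, 1], [[0, 0.03, 0], 0, 1], [[0, 0.03, 0], 0, 1], [[0, 0.03, 0], 0, 1], [[0, 0, 0], 0, 1]]}}

```text
t: 13.12
ee_pos: [579.3, 221.2, 73.5]
orientation: [0.112, 3.138, 0.0]
ft_force: [-0.2, -4.1, 4.9]
width: 13.8
grasp_force: 30.0
```

Emit:
{"method": "move_arm", "body": {"steps": [[[0, 0.03, 0], 0, 1], [[0, 0.03, 0], 0, 1], [[0, 0.03, 0], 0, 1], [[0, 0.03, 0], 0, 1], [[0, 0, 0], 0, 1]]}}

```text
t: 13.53
ee_pos: [579.5, 224.1, 73.5]
orientation: [0.112, 3.139, 0.0]
ft_force: [0.1, -2.0, 5.3]
width: 13.9
grasp_force: 30.0
```

Emit:
{"method": "move_arm", "body": {"steps": [[[0, 0.03, 0], 0, 1], [[0, 0.03, 0], 0, 1], [[0, 0.03, 0], 0, 1], [[0, 0.03, 0], 0, 1], [[0, 0, 0], 0, 1]]}}

```text
t: 13.95
ee_pos: [579.7, 227.2, 73.5]
orientation: [0.112, 3.139, 0.0]
ft_force: [0.0, -3.1, 5.3]
width: 13.8
grasp_force: 30.0
```

Emit:
{"method": "move_arm", "body": {"steps": [[[0, 0.03, 0], 0, 1], [[0, 0.03, 0], 0, 1], [[0, 0.03, 0], 0, 1], [[0, 0.03, 0], 0, 1], [[0, 0, 0], 0, 1]]}}

```text
t: 14.37
ee_pos: [579.9, 230.1, 73.5]
orientation: [0.112, 3.139, 0.0]
ft_force: [0.4, -3.5, 5.5]
width: 14.1
grasp_force: 30.0
```

Emit:
{"method": "move_arm", "body": {"steps": [[[0, 0.03, 0], 0, 1], [[0, 0.03, 0], 0, 1], [[0, 0.03, 0], 0, 1], [[0, 0.03, 0], 0, 1], [[0, 0, 0], 0, 1]]}}

```text
t: 14.78
ee_pos: [580.1, 233.1, 73.5]
orientation: [0.112, 3.139, 0.0]
ft_force: [0.1, -4.0, 4.9]
width: 14.0
grasp_force: 30.0
```

Emit:
{"method": "move_arm", "body": {"steps": [[[0, 0.03, 0], 0, 1], [[0, 0.03, 0], 0, 1], [[0, 0.03, 0], 0, 1], [[0, 0.03, 0], 0, 1], [[0, 0, 0], 0, 1]]}}

```text
t: 15.2
ee_pos: [580.4, 236.1, 73.5]
orientation: [0.112, 3.138, 0.0]
ft_force: [-1.0, -4.2, 4.7]
width: 14.0
grasp_force: 30.0
```

Emit:
{"method": "move_arm", "body": {"steps": [[[0, 0.03, 0], 0, 1], [[0, 0.03, 0], 0, 1], [[0, 0.03, 0], 0, 1], [[0, 0.03, 0], 0, 1], [[0, 0, 0], 0, 1]]}}

```text
t: 15.62
ee_pos: [580.5, 239.1, 73.5]
orientation: [0.112, 3.139, 0.0]
ft_force: [-0.2, -4.1, 5.6]
width: 13.9
grasp_force: 30.0
```

Emit:
{"method": "move_arm", "body": {"steps": [[[0, 0.03, 0], 0, 1], [[0, 0.03, 0], 0, 1], [[0, 0.03, 0], 0, 1], [[0, 0.03, 0], 0, 1], [[0, 0, 0], 0, 1]]}}

```text
t: 16.03
ee_pos: [580.8, 242.1, 73.5]
orientation: [0.112, 3.139, 0.0]
ft_force: [-0.4, -3.8, 6.7]
width: 14.1
grasp_force: 30.0
```

Emit:
{"method": "move_arm", "body": {"steps": [[[0, 0.03, 0], 0, 1], [[0, 0.03, 0], 0, 1], [[0, 0.03, 0], 0, 1], [[0, 0.03, 0], 0, 1], [[0, 0, 0], 0, 1]]}}

```text
t: 16.45
ee_pos: [581.0, 245.1, 73.5]
orientation: [0.112, 3.139, 0.0]
ft_force: [-0.3, -4.3, 4.8]
width: 13.8
grasp_force: 30.0
```

Emit:
{"method": "move_arm", "body": {"steps": [[[0, 0.03, 0], 0, 1], [[0, 0.03, 0], 0, 1], [[0, 0.03, 0], 0, 1], [[0, 0.03, 0], 0, 1], [[0, 0, 0], 0, 1]]}}

```text
t: 16.87
ee_pos: [581.2, 248.1, 73.5]
orientation: [0.112, 3.139, 0.0]
ft_force: [-0.2, -4.4, 5.7]
width: 13.9
grasp_force: 30.0
```

Emit:
{"method": "move_arm", "body": {"steps": [[[0, 0.03, 0], 0, 1], [[0, 0.03, 0], 0, 1], [[0, 0.03, 0], 0, 1], [[0, 0.03, 0], 0, 1], [[0, 0, 0], 0, 1]]}}

```text
t: 17.28
ee_pos: [581.4, 251.0, 73.5]
orientation: [0.112, 3.139, 0.0]
ft_force: [0.2, -4.1, 5.1]
width: 13.8
grasp_force: 30.0
```

Emit:
{"method": "move_arm", "body": {"steps": [[[0, 0.03, 0], 0, 1], [[0, 0.03, 0], 0, 1], [[0, 0.03, 0], 0, 1], [[0, 0.03, 0], 0, 1], [[0, 0, 0], 0, 1]]}}

```text
t: 17.7
ee_pos: [581.6, 254.1, 73.5]
orientation: [0.112, 3.139, 0.0]
ft_force: [-0.2, -3.8, 5.1]
width: 13.7
grasp_force: 30.0
```

Emit:
{"method": "move_arm", "body": {"steps": [[[0, 0.03, 0], 0, 1], [[0, 0.03, 0], 0, 1], [[0, 0.03, 0], 0, 1], [[0, 0.03, 0], 0, 1], [[0, 0, 0], 0, 1]]}}

```text
t: 18.12
ee_pos: [581.8, 257.0, 73.5]
orientation: [0.112, 3.139, 0.0]
ft_force: [0.9, -3.4, 5.4]
width: 13.8
grasp_force: 30.0
```

Emit:
{"method": "move_arm", "body": {"steps": [[[0, 0.03, 0], 0, 1], [[0, 0.03, 0], 0, 1], [[0, 0.03, 0], 0, 1], [[0, 0.03, 0], 0, 1], [[0, 0, 0], 0, 1]]}}

```text
t: 18.53
ee_pos: [582.0, 260.0, 73.5]
orientation: [0.112, 3.139, 0.0]
ft_force: [-0.5, -3.7, 5.4]
width: 13.8
grasp_force: 30.0
```

Emit:
{"method": "move_arm", "body": {"steps": [[[0, 0.03, 0], 0, 1], [[0, 0.03, 0], 0, 1], [[0, 0.03, 0], 0, 1], [[0, 0.03, 0], 0, 1], [[0, 0, 0], 0, 1]]}}

```text
t: 18.95
ee_pos: [582.2, 263.0, 73.5]
orientation: [0.112, 3.139, 0.0]
ft_force: [-0.0, -4.0, 6.4]
width: 14.2
grasp_force: 30.0
```

Emit:
{"method": "move_arm", "body": {"steps": [[[0, 0.03, 0], 0, 1], [[0, 0.03, 0], 0, 1], [[0, 0.03, 0], 0, 1], [[0, 0.03, 0], 0, 1], [[0, 0, 0], 0, 1]]}}

```text
t: 19.37
ee_pos: [582.4, 266.0, 73.5]
orientation: [0.112, 3.139, 0.0]
ft_force: [-0.9, -3.4, 5.5]
width: 13.6
grasp_force: 30.0
```

Emit:
{"method": "move_arm", "body": {"steps": [[[0, 0.03, 0], 0, 1], [[0, 0.03, 0], 0, 1], [[0, 0.03, 0], 0, 1], [[0, 0.03, 0], 0, 1], [[0, 0, 0], 0, 1]]}}

```text
t: 19.78
ee_pos: [582.7, 269.1, 73.4]
orientation: [0.112, 3.139, 0.0]
ft_force: [-0.0, -4.1, 4.3]
width: 14.1
grasp_force: 30.0
```

Emit:
{"method": "move_arm", "body": {"steps": [[[0, 0.03, 0], 0, 1], [[0, 0.03, 0], 0, 1], [[0, 0.03, 0], 0, 1], [[0, 0.03, 0], 0, 1], [[0, 0, 0], 0, 1]]}}

```text
t: 20.2
ee_pos: [582.6, 272.4, 73.1]
orientation: [0.112, 3.139, 0.001]
ft_force: [1.1, -1.1, 2.7]
width: 14.1
grasp_force: 30.0
```

Emit:
{"method": "move_arm", "body": {"steps": [[[0, 0, 0], 0, 1], [[0, 0, 0], 0, 1]]}}

```text
t: 20.37
ee_pos: [582.0, 272.6, 72.7]
orientation: [-0.112, -3.139, -0.001]
ft_force: [1.0, 1.6, -0.3]
width: 14.1
grasp_force: 30.0
```

The Fz load is gone and z is falling, so the tooth is over the notch. I'll lower it gently.

Emit:
{"method": "move_arm", "body": {"steps": [[[0, 0.02, 0.02], 0, 1], [[0, 0.02, 0.02], 0, 1], [[0, 0, 0.02], 0, 1], [[0, 0, 0], 0, 1], [[0, 0, 0], 0, 1]]}}

```text
t: 20.78
ee_pos: [582.1, 272.9, 71.4]
orientation: [-0.112, -3.139, 0.0]
ft_force: [-0.5, 0.2, -2.1]
width: 13.8
grasp_force: 30.0
```

Emit:
{"method": "move_arm", "body": {"steps": [[[0, 0, 0.03], 0, 1], [[0, 0, 0.04], 0, 1], [[0, 0, 0.03], 0, 1], [[0, 0, 0], 0, 1], [[0, 0, 0], 0, 1]]}}

```text
t: 21.2
ee_pos: [582.4, 272.9, 69.1]
orientation: [-0.112, -3.139, 0.0]
ft_force: [0.5, -0.2, -1.6]
width: 13.6
grasp_force: 30.0
```

Emit:
{"method": "move_arm", "body": {"steps": [[[0, 0, 0.02], 0, 1], [[0, 0, 0.01], 0, 1], [[0, 0, 0], 0, 1], [[0, 0, 0], 0, 1]]}}

```text
t: 21.53
ee_pos: [582.5, 273.0, 68.4]
orientation: [-0.112, -3.14, 0.0]
ft_force: [-0.2, 0.5, -1.3]
width: 13.4
grasp_force: 30.0
```

Emit:
{"method": "move_arm", "body": {"steps": [[[0, 0, 0.01], 0, 1], [[0, 0, 0.01], 0, 1], [[0, 0, 0], 0, 1], [[0, 0, 0], 0, 1]]}}

```text
t: 21.87
ee_pos: [582.4, 273.0, 67.9]
orientation: [-0.112, -3.14, 0.0]
ft_force: [0.2, 0.1, -1.3]
width: 13.7
grasp_force: 30.0
```

Emit:
{"method": "move_arm", "body": {"steps": [[[0, 0, 0.01], 0, 1], [[0, 0, 0.01], 0, 1], [[0, 0, 0], 0, 1], [[0, 0, 0], 0, 1]]}}

```text
t: 22.2
ee_pos: [582.5, 273.0, 67.7]
orientation: [0.112, 3.139, 0.0]
ft_force: [-0.7, -1.3, 3.3]
width: 13.8
grasp_force: 30.0
```

It is seated: contact at TCP z 67.7, exactly 6 mm below the bar contact, with about 4 N. I'll ease off, release and withdraw straight up.

Emit:
{"method": "move_arm", "body": {"steps": [[[0, 0, -0.01], 0, 1], [[0, 0, 0], 0, 0.82], [[0, 0, 0], 0, 0.78], [[0, 0, 0], 0, 0.7], [[0, 0, 0], 0, 0.6], [[0, 0, 0], 0, 0.5], [[0, 0, 0], 0, 0.5], [[0, 0, 0], 0, 0.5], [[0, 0, 0], 0, 0.5]]}}

```text
t: 22.95
ee_pos: [582.4, 273.0, 67.7]
orientation: [0.112, 3.14, 0.0]
ft_force: [0.4, 0.2, -0.2]
width: 43.6
grasp_force: 0.0
```

Emit:
{"method": "move_arm", "body": {"steps": [[[0, 0, -0.1], 0, 0.5], [[0, 0, -0.3], 0, 0.5], [[0, 0, -0.6], 0, 0.5], [[0, 0, -0.8], 0, 0.5], [[0, 0, -0.8], 0, 0.5], [[0, 0, -0.8], 0, 0.5], [[0, 0, -0.8], 0, 0.5], [[0, 0, -0.6], 0, 0.5], [[0, 0, -0.3], 0, 0.5], [[0.5, 0, 0], 0, 0.5], [[0.8, 0, 0], 0, 0.5], [[0.9, 0, 0], 0, 0.5], [[0.9, 0, 0], 0, 0.5], [[0.9, 0, 0], 0, 0.5], [[0.8, 0, 0], 0, 0.5], [[0.4, 0, 0], 0, 0.5], [[0, 0, 0], 0, 0.5], [[0, 0, 0], 0, 0.5]]}}

```text
t: 24.45
ee_pos: [453.2, 282.6, 195.5]
orientation: [0.111, 3.139, 0.001]
ft_force: [0.2, -0.1, -0.1]
width: 43.9
grasp_force: 0.0
```

```bash
cat > fin.py <<'E'
from fit import *
t=[]
for n in('side','top'):
    d=grab(n);im=cv2.resize(d['image'][:,:,::-1],None,fx=4,fy=4,interpolation=cv2.INTER_CUBIC)
    for b in KEY:
        C=((proj(d,world([582.5,273,np.radians(-4.1)],corners(b),12))+.5)*4).astype(int)
        for a in range(8):
            for e in range(a+1,8):
                if bin(a^e).count('1')==1: cv2.line(im,tuple(map(int,C[a])),tuple(map(int,C[e])),(0,255,0),1)
    q=(proj(d,np.array([[600,260,30.]]))[0]*4).astype(int);x0=max(q[0]-200,0);y0=max(q[1]-250,0);t.append(im[y0:y0+400,x0:x0+400])
cv2.imwrite('pics/fin.png',np.hstack(t))
E
python3 fin.py
```

```text
(no output)
```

View pics/fin.png

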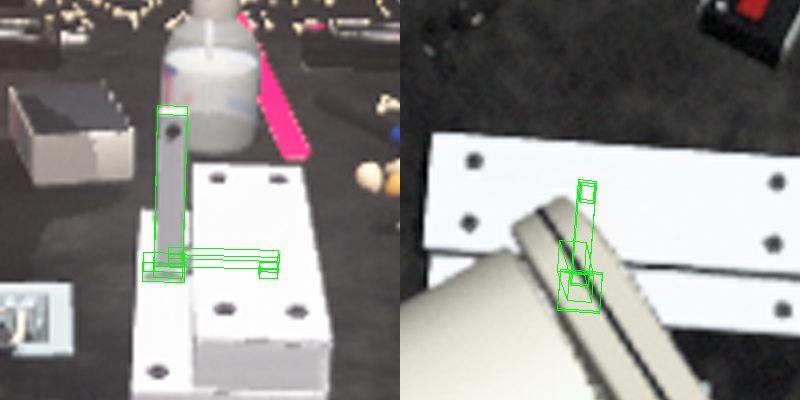

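The key stands upright on its seated outline (stem at about (172,190) in the side crop), and the hand is clear of it. I'm handing in the job.

```bash
python3 -c "
from workcell import ctrl
print(ctrl.close_job())"
```

```text
the job is handed in; nothing more can be done
None
```

The key is standing upright and fully seated in the notch, about 21 mm toward +y from the rail's middle, with the hand off it; contact force stayed under about 10 N at every reading and the job was handed in at about 24.5 s.

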